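Start the wood lathe from its control desk

TASK

Start the lathe from its control desk by pressing its switches in this order: press down the raised end of the rocker switch until it has tipped right over, push the square key in until it is fully home, then press the small round button all the way down and let it spring back. Leave the big mushroom stop button and the speed knob alone, and do not pick up or shift any of the loose things lying about.

Things in the scene. Friction and masses are not known exactly. Their poses are not given: they have to be found in the camera images.
- desk: the lathe's control desk: fixed flat grey metal slab, 300 (x) x 400 (y) x 45 mm high, lying on the bench; origin: centre of its underside; x axis points away from the robot side. Five square-cornered aluminium switch housings, all 22 mm high (their tops 67 mm above the table), stand on it in two rows, their centres at least 90 mm apart; any housing may be in any of the five places
- rocker (a joint): rocker switch: black paddle 66 x 42 x 10 mm on a housing 86 x 60 mm, pivoting about a level axis across its middle, 79 mm above the table. 0 = off, one end raised (0.2 rad from level); 0.4 rad = fully over, that end down and the other end up. Stays where it is left; about 3 N on the raised end moves it
- rocker_end (a point): point on the top face of the rocker's paddle at the end that is raised at the start, 24 mm from the pivot along the paddle and midway across it; moves with the paddle: about 89 mm above the table at 0, about 79 mm with the rocker fully over. Its x axis points horizontally from the pivot to that end when the joint reads 0, y along the pivot axis, z up
- square (a joint): square key: travel in m; 0 = out, 0.007 = fully home. No spring: it stays in where it is pushed to; moves at about 3.5 N
- square_top (a point): centre of the top face of the black 30 x 30 mm square key on a 70 x 70 mm housing; 83 mm above the table when out (16 mm proud of the housing), 76 mm when home; z up, x and y along the key's sides
- round (a joint): small round button: travel in m; 0 = out, 0.007 = fully down. Springs back out when released; 5 N holds it fully down
- round_top (a point): centre of the flat top face of the black round button, 26 mm across, on a 70 x 70 mm housing; 83 mm above the table when out (16 mm proud of the housing), 76 mm when down; z up
- stop (a joint): big mushroom stop button, to be left alone: travel in m, 0 = out, 0.006 = down, springs back
- stop_top (a point): top centre of the black mushroom head, 54 mm across, 93 mm above the table, on a 70 x 70 mm housing
- speed_mark (a point): pointer mark near the rim of the black speed knob (to be left alone): plain flat disc knob 42 mm across, 19 mm high on a 70 x 70 mm housing; the mark is 19 mm from the knob's axis, 86 mm above the table, and turns with the knob
- egg_cup: bystander: small turned egg cup of pale wood, 44 mm across, 50 mm high, standing on the desk among the switches; origin: centre of its underside
- drawer_knob: bystander: turned drawer knob of dark wood, 32 mm across, 32 mm high, standing on the desk near its robot-side edge; origin: centre of its underside
- chuck_key: bystander: steel chuck key, a bar 110 x 10 x 10 mm with a 20 mm wide head, lying on the far edge of the desk; origin: centre of its underside
- bowl: bystander: turned wooden bowl, 150 mm across, 60 mm high, on the table right of the desk; origin: centre of its underside
- glue: bystander: white glue bottle, 56 mm across, 140 mm high, standing on the table right of the desk; origin: centre of its underside
- sand_block: bystander: cork sanding block, 70 x 110 x 33 mm, on the table left of the desk; origin: centre of its underside
- hammer: bystander: hammer lying on the table left of the desk; origin: on its underside

How it is judged (in metres and radians):
On the way, in this order (a step that is already met when the one before it is completed fails the run):
1. the rocker is tipped right over (value of joint rocker above 0.33 rad), for 0.1 s.
2. the square key is pushed home (value of joint square above 0.0055 m), for 0.1 s.
3. the round button is pressed all the way down (value of joint round above 0.0055 m), for 0.05 s.
At the end, for the whole second after the job is handed in: The rocker is over (at least 0.33 of 0.40 rad), the square key is in (at least 5.5 of 7 mm), the round button has been pressed at least 5.5 mm and is back out (within 1.5 mm), the stop button is out, the speed knob's mark is within 6 mm and every loose thing within 20 mm of where it started (value of joint rocker above 0.33 rad and value of joint square above 0.0055 m and value of joint each of round, stop below 0.0015 m and distance of speed_mark from where it was at the start of the episode below 0.006 m and distance of each of egg_cup, drawer_knob, chuck_key, bowl, glue, sand_block, hammer from where it was at the start of the episode below 0.02 m); the robot touches nothing.
It fails at once if the square key is pushed before the rocker is over (value of joint square above 0.002 m and not (value of joint rocker above 0.33 rad)).
It fails at once if the round button is pressed before the rocker is over and the square key is home (value of joint round above 0.002 m and (not (value of joint rocker above 0.33 rad) or not (value of joint square above 0.0055 m))).
It fails at once if the mushroom stop button is pressed (2 mm or more) (value of joint stop above 0.002 m).
It fails at once if the speed knob is turned (its mark moves 6 mm) (distance of speed_mark from where it was at the start of the episode above 0.006 m).
It fails at once if a loose thing is lifted, knocked or shifted by more than 20 mm (distance of any of egg_cup, drawer_knob, chuck_key, bowl, glue, sand_block, hammer from where it was at the start of the episode above 0.02 m).
It also fails if it takes over 38 s, if anything falls off the work surface, if the arm or the gripper's body presses on something with over 40 N, if the wrist force passes 120 N, or if a joint passes its speed limit or range.

ROBOT

A 6-joint arm with a two-finger parallel gripper is mounted at the origin on the work surface. World frame = base frame: x ahead of the robot, y to its left, z up, the work surface at z = 0. Lengths are in mm, angles in rad, forces in N, time in s.
With the tool pointing down it reaches from about 225 to 725 mm from the base axis. Payload 3.1 kg.
Tool frame: the origin (TCP) lies midway between the tips of the shut fingers; the grasp point (between the pads) lies 19 mm behind it; z points along the fingers, y is the line along which they close (so a half turn about z gives the same grasp; the last joint's range is limited). The gripper opens to 85 mm and grips with 20 to 120 N. Pads are 22 mm wide; open, the fingers measure 114 mm over their backs; the gripper's body (76 mm by 85 mm) begins 54 mm behind the grasp point. The pads swing forward as they close: fully open they stand 13 mm farther back than shut.
Start: joints at [1.064, 0.048, 0.099, 1.622, 0, 1.443], TCP at [194.154, 487.772, 191.712] pointing down, gripper open.
Joint ranges: [-2.91, 2.91], [-0.99, 1.94], [-1.21, 1.42], [-2.12, 2.29], [-1.49, 1.47], [-3.14, 3.14]. Speed limits (rad/s): [2.79, 2.79, 3.14, 3.14, 3.14, 3.14].

INTERFACE

Orientations are given as [roll, pitch, yaw] about the fixed x, y, z axes, in that order (R = Rz(yaw) Ry(pitch) Rx(roll)).
In Python, from bench import bot gives the robot as it stands.
- The arm moves only by the tool move_arm, never from a script. Its argument "rows" is a list of rows, each a list of 4 numbers: the shift along the tool's x, y, z in m, then the turn about the tool's z in degrees. In form: [[x, y, z, twist], ...]. A call has 1 to 10 rows; each row shifts and turns the commanded pose from where the row before left it, along the tool's axes as they then stand; what a row does not reach is not made up. A row lasts 1/10 s, in which the tool goes at most 50 mm and 8.59 degrees, less where a joint would pass 70% of its speed; a pose out of reach is approached as far as the arm can. A call is refused whole if a number of a shift passes 0.05 or a number of a turn 8.59, either way. A call with a gripper value outside its range is refused whole. "jaw" is the opening, from 0 (shut) to 1 (fully open), set as the call begins (left out, the last holds). The fingers move at their own pace and stop on an object; the grip force is fixed at half the most. Time passes only in rows, so rows that do not move let the fingers close. It gives the time, the measured TCP pose, the force, the opening and the grip force at its end, in the units of the state.
- bot.sense(): the state, without advancing time (a new reading comes with each control period).
- bot.snapshot(name): name is "side" or "top"; returns (picture, depth): 384x512x3 uint8, red, green, blue; 384x512 float32, mm along the optical axis (not along the pixel's ray), 0 where there is no reading.
- bot.calibration(name): a dict with "fovy" (degrees; the focal length in pixels is half the picture's height over the tangent of half this angle, whatever the lens; pixels are square), "cx", "cy" (the principal point, pixels), "cam_to_world" (4x4, takes a point from camera to world coordinates). Camera axes: x right, y up, looking along -z (the intrinsics and any distortion apply to the point x, -y, -z); pixel columns grow to the right and rows downward; lengths in mm; the calibration is good to about 2 mm. A picture is of the moment at which its call begins. calibration takes no time and is no camera call.
- bot.close_job(): hands the job in; it is judged then, once.
The state is a dict: "time": time; "qpos": joint angles; "joint_velocities": joint speeds; "joint_efforts": joint torques, N m; "position": TCP position; "ee_rot": TCP orientation; "contact_force": force on the tool from outside, world axes, zero at the start; "moment": the same for the moment, N m; "grip_width": finger opening in mm; "grip_force": force on a finger pad.
Only numpy, scipy, OpenCV 4.12 (cv2) and the standard library are available. Lean on these libraries where they do the work, as an engineer would, in place of code of your own. Each camera call takes 0.05 s, during which the arm holds its last target. There are 200 camera calls.

## Working session

There is one attempt and no reset: what is moved stays moved. The work goes in short steps, Python scripts to look and compute and a tool call to move; the robot and the scene stay as the last step left them, time stands still between calls to the robot, and variables do not carry over. Pictures are saved under pics/ and viewed, at most 10 in all, crops included, and the job is handed in when it is done.

Besides the shell and the picture viewer there is one more tool, called after "Request:" as name([rows], argument=value, ...), one row to a line, values as JSON. move_arm: Moves the arm, as the interface text tells. Its arguments: {"type":"object","properties":{"rows":{"type":"array"},"jaw":{"type":"number"}},"required":["rows"]}

```bash
mkdir -p pics; ls; cat > h.py <<'E'
import numpy as np, cv2
from bench import bot
E
python3 - <<'E'
from h import *
for n in ("top","side"):
    p,d=bot.snapshot(n); np.savez(n+".npz",p=p,d=d); c=bot.calibration(n)
    cv2.imwrite(f"pics/{n}1.png",cv2.resize(p[:,:,::-1],(800,600),interpolation=cv2.INTER_CUBIC)); print(n,c)
s=bot.sense(); print(s)
E
```

```text
pics
top {'fovy': 47.48593452972604, 'cx': 261.3262969700448, 'cy': 194.68154389268688, 'cam_to_world': array([[ 3.61122979e-03,  9.83811837e-01, -1.79168156e-01,
         3.47098893e+02],
       [-9.99973178e-01,  4.69438288e-03,  5.62185006e-03,
         7.59972857e+00],
       [ 6.37192656e-03,  1.79143049e-01,  9.83802402e-01,
         1.31195094e+03],
       [ 0.00000000e+00,  0.00000000e+00,  0.00000000e+00,
         1.00000000e+00]])}
side {'fovy': 54.25614796730146, 'cx': 262.036784267313, 'cy': 188.05326872803928, 'cam_to_world': array([[-9.45177563e-01,  2.48862398e-01, -2.11440017e-01,
         3.59265414e+02],
       [-3.26443788e-01, -7.03015045e-01,  6.31826163e-01,
         5.62649044e+02],
       [ 8.59226070e-03,  6.66211193e-01,  7.45713631e-01,
         7.52144812e+02],
       [ 0.00000000e+00,  0.00000000e+00,  0.00000000e+00,
         1.00000000e+00]])}
{'time': 0.1, 'qpos': array([ 1.06421447e+00,  4.86878869e-02,  9.77684178e-02,  1.62199963e+00,
       -1.01265190e-05,  1.44296766e+00]), 'joint_velocities': array([-2.95899560e-04,  1.21288607e-03,  4.47912686e-03, -1.44330221e-04,
       -4.83847650e-04, -6.23663901e-05]), 'joint_efforts': array([ 2.82506633e-03, -3.39849687e+01,  3.20936394e+01,  1.58011063e-02,
       -2.01435741e-04,  1.26954771e-05]), 'position': array([193.84663363, 487.22534574, 190.63544978]), 'ee_rot': array([-3.13948591e+00, -2.60568507e-04,  2.76283920e+00]), 'contact_force': array([-0.4615996 ,  0.42595566,  0.0345366 ]), 'moment': array([-0.0205602 ,  0.0249596 , -0.02029513]), 'grip_force': 0.0, 'grip_width': 85.61451159022171}
```

View pics/top1.png

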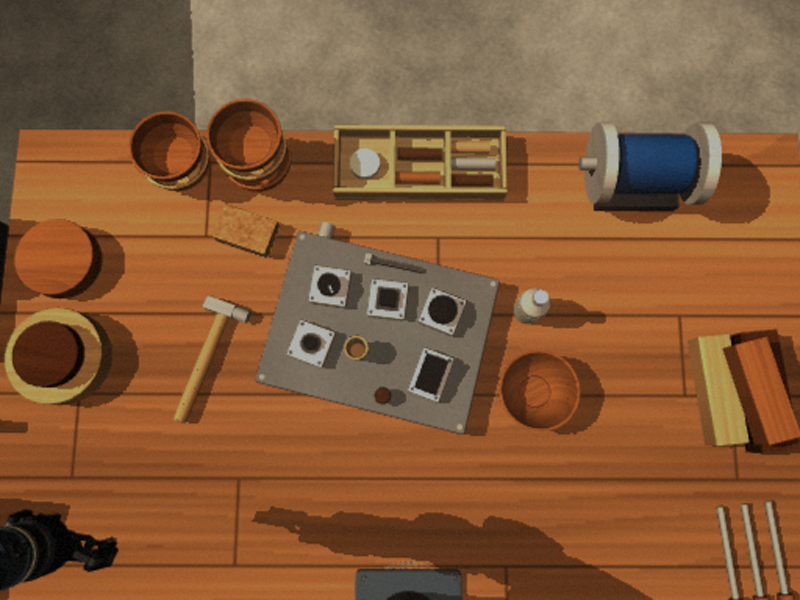

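View pics/side1.png

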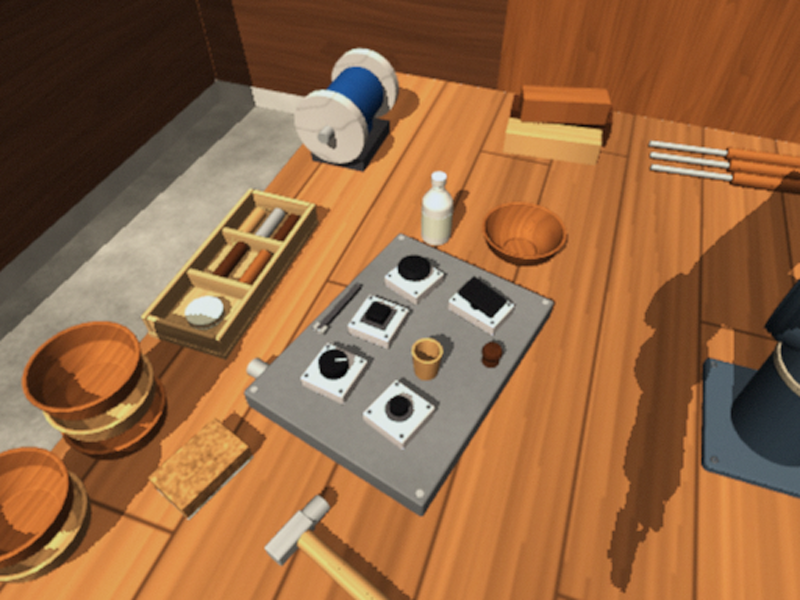

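The top picture (800x600 scale) shows the rocker at (431,374), square key at (388,298), round button at (311,344), knob with white mark at (329,285) and mushroom at (443,309). The egg cup is at (356,347) and the drawer knob at (383,396). In the side picture the rocker is at (482,296), square at (379,314), round at (399,407), knob at (334,364), mushroom at (414,268) and cup at (426,357).

```bash
cat > h.py <<'E'
import numpy as np, cv2
from bench import bot
S=1.5625
class Cam:
    def __init__(s,n):
        c=bot.calibration(n); s.M=c["cam_to_world"]; s.f=192/np.tan(np.radians(c["fovy"])/2); s.cx,s.cy=c["cx"],c["cy"]
    def ray(s,u,v):
        u=np.asarray(u,float);v=np.asarray(v,float)
        r=np.stack([(u-s.cx)/s.f,-(v-s.cy)/s.f,-np.ones_like(u)],-1); return r@s.M[:3,:3].T
    def plane(s,u,v,z):
        r=s.ray(u,v); o=s.M[:3,3]; return o+r*((z-o[2])/r[...,2])[...,None]
    def pts(s,u,v,d): return s.M[:3,3]+s.ray(u,v)*np.asarray(d)[...,None]
def tri(c1,p1,c2,p2):
    a,b=c1.ray(*p1),c2.ray(*p2); o1,o2=c1.M[:3,3],c2.M[:3,3]
    t=np.linalg.lstsq(np.stack([a,-b],1),o2-o1,rcond=None)[0]
    P,Q=o1+a*t[0],o2+b*t[1]; return (P+Q)/2,np.linalg.norm(P-Q)
def blob(p,d,cam,seed,zmin,thr=60,R=30):
    "dark pixels near seed whose depth puts them above zmin"
    v,u=np.mgrid[:384,:512]; P=cam.pts(u,v,d)
    m=((p.max(2)<thr)&(P[...,2]>zmin)&(P[...,2]<105)&(np.hypot(u-seed[0],v-seed[1])<R)&(d>0)).astype(np.uint8)
    n,l,st,ce=cv2.connectedComponentsWithStats(m)
    if n<2: return None
    k=min(range(1,n),key=lambda i:np.hypot(*(ce[i]-seed))-st[i,4]*.05); m=l==k
    return m,ce[k],P[m]
E
cat > m.py <<'E'
from h import *
seeds=dict(rocker=((431,374),(482,296)),square=((388,298),(379,314)),round=((311,344),(399,407)),knob=((329,285),(334,364)),stop=((443,309),(414,268)))
C={n:Cam(n) for n in("top","side")}; I={n:np.load(n+".npz") for n in C}
for k,s in seeds.items():
    ce={}
    for n,sd in zip(("top","side"),s):
        b=blob(I[n]["p"],I[n]["d"],C[n],np.array(sd)/S,71)
        if b is None: print(k,n,None); continue
        m,ce[n],P=b; z=np.percentile(P[:,2],[5,50,95])
        T=P[P[:,2]>z[1]-4] if k!="rocker" else P
        (c,wh,a)=cv2.minAreaRect(T[:,:2].astype(np.float32))
        print(k,n,m.sum(),"z",z.round(1),"med",T.mean(0).round(1),"rect",np.round(c,1),np.round(wh,1),round(a,1))
        if k=="rocker":
            A=np.c_[P[:,:2]-P[:,:2].mean(0),np.ones(len(P))]; g=np.linalg.lstsq(A,P[:,2],rcond=None)[0]; print("  slope",g, "dir",np.degrees(np.arctan2(g[1],g[0])))
    if len(ce)==2:
        print("   tri",*tri(C["top"],ce["top"],C["side"],ce["side"]))
# housings/desk: white tops
n="top"; p,d=I[n]["p"],I[n]["d"]; v,u=np.mgrid[:384,:512]; P=C[n].pts(u,v,d)
m=((P[...,2]>58)&(P[...,2]<75)&(p.min(2)>110)&(np.hypot(u-242,v-213)<80)).astype(np.uint8)
cs,_=cv2.findContours(m,cv2.RETR_EXTERNAL,cv2.CHAIN_APPROX_NONE)
for c in cs:
    if cv2.contourArea(c)>150:
        q=C[n].plane(c[:,0,0],c[:,0,1],67.); r=cv2.minAreaRect(q[:,:2].astype(np.float32)); print("housing",np.round(r[0],1),np.round(r[1],1),round(r[2],1))
print("desk z",np.median(P[340//S.__int__() if 0 else 218, 170:180,2]))
E
python3 m.py
```

```text
rocker top 322 z [76.7 83.7 90.2] med [444.1 -39.9  83.7] rect [444.6 -40. ] [39.4 63.7] 69.3
  slope [ 0.17213584 -0.08466609 83.70692846] dir -26.190553990146157
rocker side 403 z [78.4 84.  89.7] med [442.8 -35.4  83.9] rect [442.7 -37.8] [43.4 63.1] 68.1
  slope [ 0.15185948 -0.10733983 83.8559172 ] dir -35.25406546094441
   tri [443.95382222 -40.13782027  78.39431975] 1.0714811434745386
square top 117 z [73.9 81.8 86.6] med [584.6  39.5  82.4] rect [584.9  38.8] [30.  28.8] 0.5
square side 161 z [73.6 82.8 84.9] med [581.8  44.5  82.9] rect [582.3  43.6] [28.7 29.7] 82.0
   tri [585.37387678  39.05689962  72.42337798] 1.9217750626637728
round top 71 z [73.  81.8 85.5] med [500.7 179.4  82.2] rect [500.5 179.8] [22.3 22.8] 1.2
round side 134 z [73.2 82.8 84.6] med [498.2 184.1  82.8] rect [498.5 183.2] [22.7 23.6] 19.2
   tri [500.86368029 179.87862012  71.7834279 ] 1.4244041863999535
knob top 138 z [80.2 85.2 88.7] med [608.8 148.6  85.5] rect [607.3 148.4] [38.5 36.5] 64.6
knob side 254 z [77.5 85.9 87.8] med [607.  153.4  86. ] rect [607. 152.] [39.2 39. ] 52.2
   tri [609.89089228 149.31182814  75.40405675] 0.5769033500383207
stop top 249 z [83.5 89.1 94.6] med [561.6 -61.2  90. ] rect [561.  -59.8] [46.4 48.6] 0.5
stop side 258 z [85.1 90.3 93. ] med [558.7 -55.8  90.3] rect [560.7 -57.9] [48.7 46.5] 4.7
   tri [561.86725713 -61.41648036  81.73949626] 0.765732888461481
housing [501.2 181. ] [67.7 68.3] 69.7
housing [585.1  40.3] [67.9 68.4] 83.3
housing [609.6 149. ] [67.5 68.4] 81.8
desk z 43.87059592615515
```

Depth heights (about 82–83 for the keys, 90 to 77 along the rocker) and sizes agree with the text. The rocker's raised end points along about −21°, and the tool yaw (158.3°) is already lined up with it. I'll travel at about 190 mm height with the jaw shut, aiming 30 mm out from the pivot at (472,−49).

Request:
move_arm([
  [-0.0228, -0.0198, 0, 0],
  [-0.0228, -0.0198, 0, 0],
  [-0.0228, -0.0198, 0, 0],
  [-0.0228, -0.0198, 0, 0],
  [-0.0228, -0.0198, 0, 0],
  [-0.0228, -0.0198, 0, 0],
  [-0.0228, -0.0198, 0, 0],
  [-0.0228, -0.0198, 0, 0],
  [-0.0228, -0.0198, 0, 0],
  [-0.0228, -0.0198, 0, 0],
], jaw=0)

```text
time: 1.1
position: [332.8, 218.3, 191.2]
ee_rot: [-3.141, -0.001, 2.763]
contact_force: [0.5, 0.2, -0.0]
grip_width: -0.0
grip_force: 0.0
```

Request:
move_arm([
  [-0.0228, -0.0198, 0, 0],
  [-0.0228, -0.0198, 0, 0],
  [-0.0228, -0.0198, 0, 0],
  [-0.0228, -0.0198, 0, 0],
  [-0.0228, -0.0198, 0, 0],
  [-0.0228, -0.0198, 0, 0],
  [-0.0228, -0.0198, 0, 0],
  [-0.0228, -0.0198, 0, 0],
  [-0.0228, -0.0198, 0, 0],
  [-0.0228, -0.0198, 0, 0],
])

```text
time: 2.1
position: [471.5, -49.9, 191.1]
ee_rot: [3.142, -0.001, 2.763]
contact_force: [0.9, 0.7, -0.9]
grip_width: 0.2
grip_force: 0.0
```

Request:
move_arm([
  [0, 0, 0.02, 0],
  [0, 0, 0.02, 0],
  [0, 0, 0.02, 0],
  [0, 0, 0.02, 0],
  [0, 0, 0.01, 0],
  [0, 0, 0, 0],
])

```text
time: 2.7
position: [469.6, -48.3, 99.5]
ee_rot: [-3.141, -0.004, 2.763]
contact_force: [-0.1, -0.0, -0.1]
grip_width: -0.3
grip_force: 0.0
```

```bash
python3 - <<'E'
from h import *
p,d=bot.snapshot("side"); cv2.imwrite("pics/s2.png",cv2.resize(p[120:270,200:400,::-1],(800,600),interpolation=cv2.INTER_CUBIC))
E
```

```text
(no output)
```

View pics/s2.png

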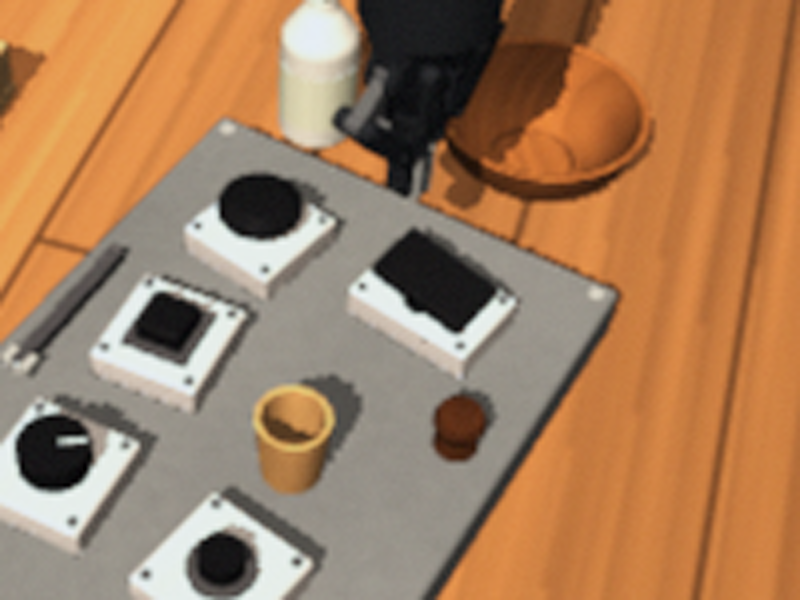

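```bash
cat >> h.py <<'E'
def proj(cam,P):
    q=cam.M[:3,:3].T@(np.array(P,float)-cam.M[:3,3]); return np.array([cam.cx+cam.f*q[0]/-q[2],cam.cy-cam.f*q[1]/-q[2]])
E
python3 - <<'E'
from h import *
s=bot.sense(); print(s["position"],s["time"],s["ee_rot"])
c=Cam("side"); 
q=proj(c,s["position"]); print(q,(q-[200,120])*4)
q=proj(c,[466,-47,89]); print(q,(q-[200,120])*4)
p,d=bot.snapshot("top"); t=Cam("top"); q=proj(t,s["position"]); print("top",q)
x0,y0=250,160; print((q-[x0,y0])*8); cv2.imwrite("pics/t2.png",cv2.resize(p[y0:y0+75,x0:x0+100,::-1],(800,600),interpolation=cv2.INTER_CUBIC))
p,d=bot.snapshot("side"); 
v,u=np.mgrid[120:180,280:330]; P=c.pts(u,v,d[120:180,280:330]); m=(P[...,2]>98)&(P[...,2]<125); print(P[m][::6].round(0))
E
```

```text
[470.66015871 -48.57213056 101.04039208] 2.75 [-3.14131458e+00 -1.84379824e-03  2.76284718e+00]
[299.14300215 178.15519213] [396.5720086  232.62076853]
[300.42842325 182.50430304] [401.71369299 250.01721215]
top [278.91235875 229.07234293]
[231.29886996 552.5787434 ]
[[ 572. -217.  124.]
 [ 567. -219.  121.]
 [ 567. -222.  115.]
 [ 569. -218.  114.]
 [ 558. -242.   99.]
 [ 560. -227.  107.]
 [ 563. -220.  107.]
 [ 568. -217.  105.]
 [ 555. -230.   99.]
 [ 558. -223.   99.]
 [ 559. -217.  100.]
 [ 565. -208.   99.]]
```

View pics/t2.png

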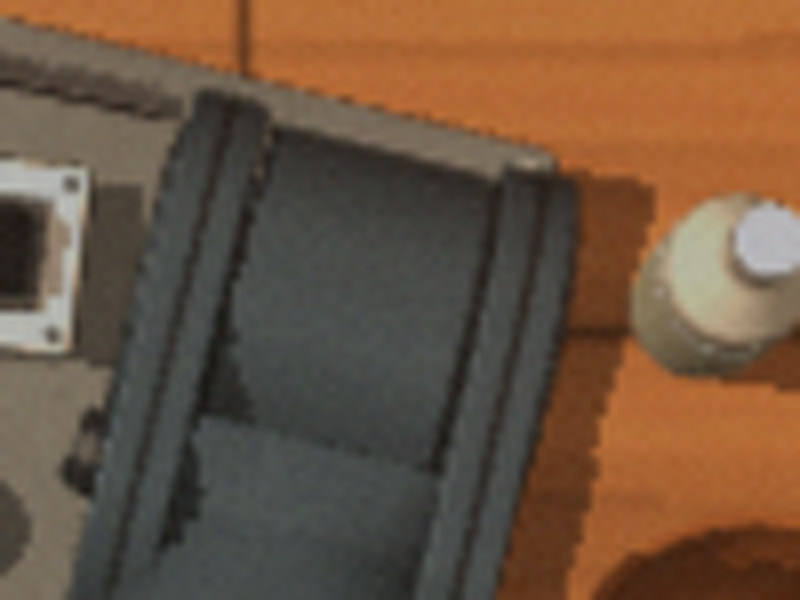

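The side crop shows the shut fingertips ending near (405,195), while the TCP projects to (397,233), about 20 mm off. In the top crop the arm hides the rocker. I'll check with depth where the finger really is before pressing.

```bash
python3 - <<'E'
from h import *
c=Cam("side"); p,d=bot.snapshot("side"); s=bot.sense(); print(s["position"],s["time"])
for r in range(140,186,3):
    us=np.arange(294,310,2); P=c.pts(us,np.full(8,r),d[r,us]); print(r,[tuple(x.astype(int)) for x in P], )
E
```

```text
[472.3119365  -48.96532533 103.06296176] 2.9
140 [(np.int64(483), np.int64(-11), np.int64(247)), (np.int64(478), np.int64(-4), np.int64(254)), (np.int64(474), np.int64(-8), np.int64(252)), (np.int64(471), np.int64(-11), np.int64(250)), (np.int64(468), np.int64(-19), np.int64(245)), (np.int64(465), np.int64(-25), np.int64(241)), (np.int64(461), np.int64(-26), np.int64(241)), (np.int64(457), np.int64(-24), np.int64(243))]
143 [(np.int64(481), np.int64(-4), np.int64(245)), (np.int64(478), np.int64(-10), np.int64(241)), (np.int64(474), np.int64(-10), np.int64(242)), (np.int64(471), np.int64(-13), np.int64(241)), (np.int64(468), np.int64(-20), np.int64(235)), (np.int64(465), np.int64(-28), np.int64(230)), (np.int64(460), np.int64(-24), np.int64(234)), (np.int64(457), np.int64(-31), np.int64(230))]
146 [(np.int64(481), np.int64(-6), np.int64(235)), (np.int64(483), np.int64(-34), np.int64(211)), (np.int64(476), np.int64(-22), np.int64(223)), (np.int64(471), np.int64(-20), np.int64(226)), (np.int64(468), np.int64(-22), np.int64(225)), (np.int64(465), np.int64(-29), np.int64(221)), (np.int64(
[... 4291 characters left out ...]
46)), (np.int64(484), np.int64(-84), np.int64(45)), (np.int64(471), np.int64(-45), np.int64(90)), (np.int64(467), np.int64(-48), np.int64(88)), (np.int64(462), np.int64(-50), np.int64(88)), (np.int64(458), np.int64(-52), np.int64(87)), (np.int64(453), np.int64(-54), np.int64(87)), (np.int64(449), np.int64(-55), np.int64(88))]
185 [(np.int64(486), np.int64(-75), np.int64(43)), (np.int64(473), np.int64(-35), np.int64(89)), (np.int64(469), np.int64(-37), np.int64(88)), (np.int64(464), np.int64(-38), np.int64(89)), (np.int64(460), np.int64(-44), np.int64(84)), (np.int64(456), np.int64(-44), np.int64(86)), (np.int64(451), np.int64(-45), np.int64(86)), (np.int64(447), np.int64(-47), np.int64(86))]
```

Depth puts the finger bottom near (468,−36 on its face, z≈147), while the reported TCP z is about 101. x and y agree and z does not. I'll go down gently, watching force, and compare again with a proper finger mask.

Request:
move_arm([
  [0, 0, 0.003, 0],
  [0, 0, 0.003, 0],
  [0, 0, 0.003, 0],
  [0, 0, 0, 0],
])

```text
time: 3.3
position: [471.0, -48.7, 92.1]
ee_rot: [-3.141, -0.001, 2.763]
contact_force: [0.3, 0.0, 0.3]
grip_width: 0.0
grip_force: 0.0
```

```bash
cat >> h.py <<'E'
def tip(show=None):
    c=Cam("side"); p,d=bot.snapshot("side"); s=bot.sense()
    v,u=np.mgrid[:384,:512]; P=c.pts(u,v,d); T=s["position"]
    m=(np.hypot(P[...,0]-T[0],P[...,1]-T[1])<25)&(P[...,2]>T[2]-10)&(P[...,2]>98)&(d>0)
    Q=P[m]; z=np.percentile(Q[:,2],2); L=Q[Q[:,2]<z+8]
    print("t",s["time"],"TCP",T.round(1),"F",s["contact_force"].round(1),"q",s["qpos"].round(3),"lowest finger z",z.round(1),"x",np.percentile(L[:,0],[2,98]).round(1),"y",np.percentile(L[:,1],[2,98]).round(1),"row",v[m].max())
    if show: cv2.imwrite(show,cv2.resize(p[100:220,240:400,::-1],(800,600),interpolation=cv2.INTER_CUBIC))
E
python3 -c "
from h import *
tip('pics/s3.png')"
```

```text
t 3.35 TCP [471.1 -48.7  92.3] F [-0.1 -0.4  0.3] q [-0.245 -0.084 -0.229  1.427 -0.     0.134] lowest finger z 139.2 x [455.9 478.6] y [-48.8 -33. ] row 172
```

View pics/s3.png

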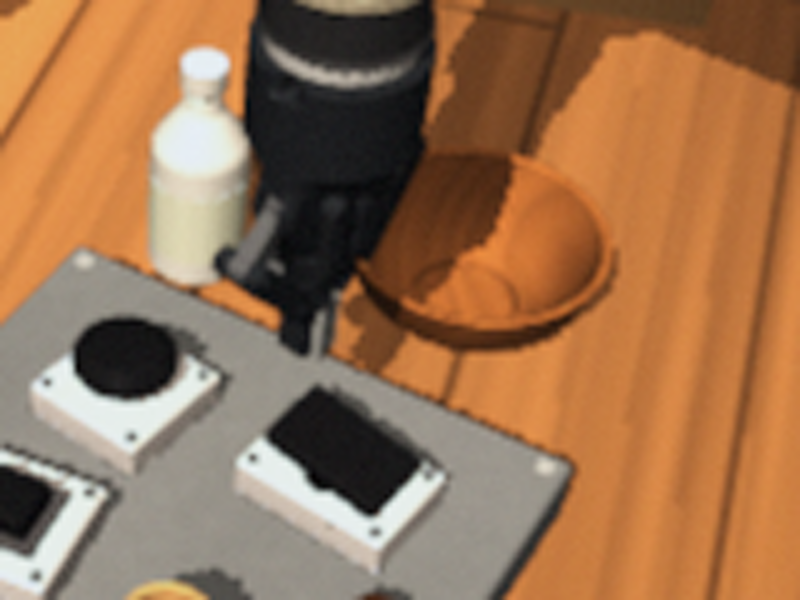

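The side crop clearly shows a gap between the fingertips (ending near (305,350)) and the paddle's raised edge (near (320,390)). Depth agrees: the tip is about 46 mm higher than reported. I'll go down in small steps and check force after each one.

Request:
move_arm([
  [0, 0, 0.002, 0],
  [0, 0, 0.002, 0],
  [0, 0, 0, 0],
])

```text
time: 3.65
position: [471.1, -48.7, 88.3]
ee_rot: [-3.141, -0.001, 2.763]
contact_force: [-1.3, -0.1, 0.6]
grip_width: -0.0
grip_force: 0.0
```

Request:
move_arm([
  [0, 0, 0.002, 0],
  [0, 0, 0.002, 0],
  [0, 0, 0, 0],
])

```text
time: 3.95
position: [471.1, -48.7, 84.3]
ee_rot: [-3.142, -0.001, 2.763]
contact_force: [0.0, 0.5, 0.6]
grip_width: 0.0
grip_force: 0.0
```

```bash
python3 -c "
from h import *
tip()"
```

```text
t 4.0 TCP [471.2 -48.7  84.4] F [ 0.8  0.9 -0.2] q [-0.245 -0.082 -0.242  1.411 -0.     0.134] lowest finger z 132.1 x [456.7 477.8] y [-47.4 -33.4] row 174
```

There is no force at a reported 84 mm, so vision is right: the true tip z is the reported value plus about 46. I'll continue down.

Request:
move_arm([
  [0, 0, 0.005, 0],
  [0, 0, 0.005, 0],
  [0, 0, 0.005, 0],
  [0, 0, 0.005, 0],
  [0, 0, 0.005, 0],
  [0, 0, 0.003, 0],
  [0, 0, 0, 0],
  [0, 0, 0, 0],
])

```text
time: 4.8
position: [471.4, -48.8, 56.7]
ee_rot: [-3.142, -0.0, 2.763]
contact_force: [0.1, -0.8, -0.5]
grip_width: 0.3
grip_force: 0.0
```

```bash
python3 -c "
from h import *
tip('pics/s4.png')"
```

```text
t 4.85 TCP [471.6 -48.9  56.9] F [ 0.1 -0.6 -0.6] q [-0.245 -0.072 -0.288  1.354 -0.     0.134] lowest finger z 103.2 x [456.6 478.5] y [-49.  -33.7] row 182
```

View pics/s4.png

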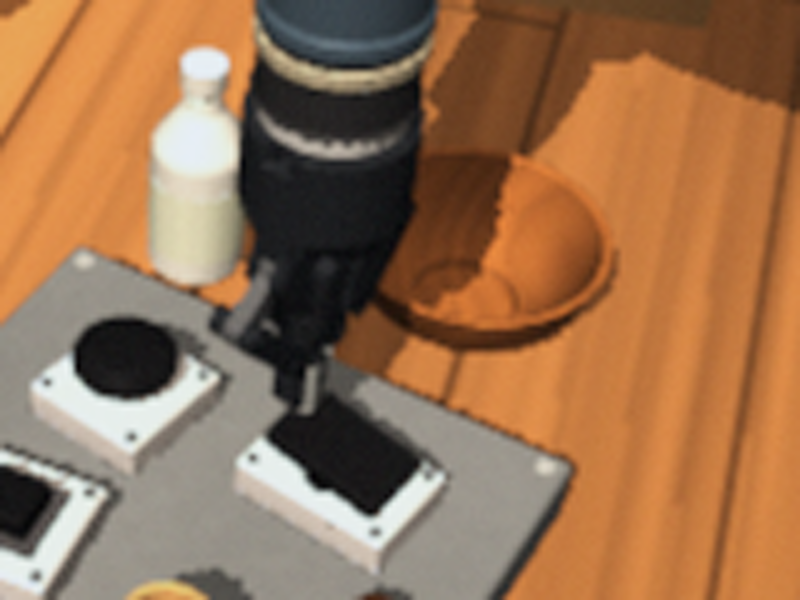

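The tip sits over the raised end, and the finger bottom near (305,410) will land about mid-width of the paddle. Depth says tip z=103. I'll press in small steps.

Request:
move_arm([
  [0, 0, 0.004, 0],
  [0, 0, 0.004, 0],
  [0, 0, 0.003, 0],
  [0, 0, 0.002, 0],
  [0, 0, 0.002, 0],
  [0, 0, 0, 0],
])

```text
time: 5.45
position: [472.7, -49.2, 42.5]
ee_rot: [3.141, 0.003, 2.763]
contact_force: [3.0, -1.0, 3.0]
grip_width: 0.2
grip_force: 2.1
```

Request:
move_arm([
  [0, 0, 0.0015, 0],
  [0, 0, 0.0015, 0],
  [0, 0, 0, 0],
])

```text
time: 5.75
position: [472.9, -49.3, 40.0]
ee_rot: [3.141, 0.003, 2.763]
contact_force: [3.9, -1.9, 7.0]
grip_width: 0.2
grip_force: 3.8
```

Request:
move_arm([
  [0, 0, 0.0015, 0],
  [0, 0, 0.0015, 0],
  [0, 0, 0, 0],
])

```text
time: 6.05
position: [473.1, -49.3, 39.7]
ee_rot: [3.141, 0.005, 2.763]
contact_force: [-0.7, -0.0, 18.1]
grip_width: 0.1
grip_force: 9.0
```

```bash
cat >> h.py <<'E'
def rock():
    c=Cam("side"); p,d=bot.snapshot("side"); b=blob(p,d,c,np.array((490,300))/S,70,R=25)
    m,ce,P=b; r=(P[:,:2]-[443.2,-38])@[.934,-.358]; k=r<10
    print("slope along paddle",np.polyfit(r[k],P[k,2],1).round(3),k.sum(), "r range",r.min().round(),r.max().round(),"F",bot.sense()["contact_force"].round(1))
    return p
E
python3 - <<'E'
from h import *
p=rock(); cv2.imwrite("pics/s5.png",cv2.resize(p[100:220,240:400,::-1],(800,600),interpolation=cv2.INTER_CUBIC))
E
```

```text
slope along paddle [-0.211 83.733] 246 r range -33.0 35.0 F [ 0.6 -0.7 18. ]
```

View pics/s5.png

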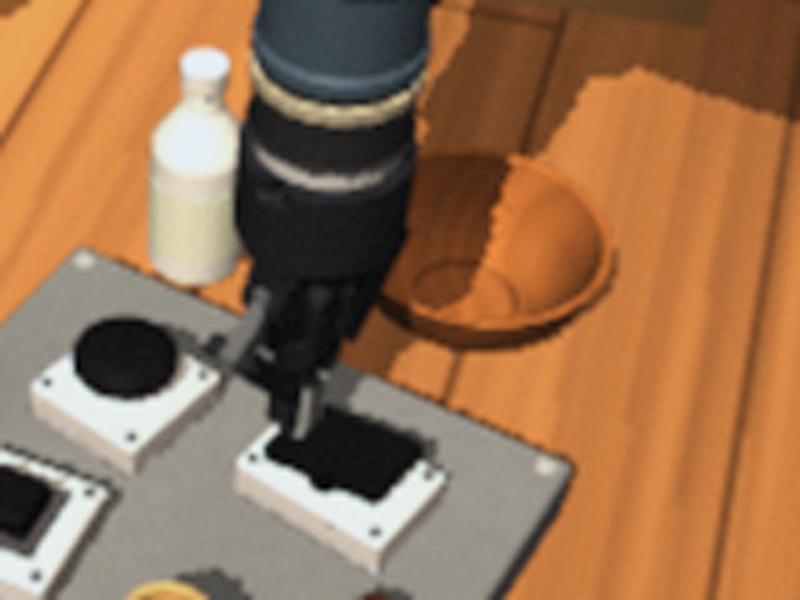

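The paddle's slope is now −0.21, so it is fully over, with 18 N against the stop. At contact, true tip z is the reported value plus about 41. I'll lift and go to the square key at (583.5, 41.5), where touch should read about 42 and home about 35.

Request:
move_arm([
  [0, 0, -0.004, 0],
  [0, 0, -0.01, 0],
  [0, 0, -0.02, 0],
  [0, 0, -0.02, 0],
  [0, 0, -0.02, 0],
  [0, 0, 0, 0],
])

```text
time: 6.7
position: [471.6, -48.7, 111.3]
ee_rot: [3.141, 0.001, 2.763]
contact_force: [0.3, -0.7, 0.1]
grip_width: -0.1
grip_force: 0.0
```

Request:
move_arm([
  [-0.0101, 0.0179, 0, 0],
  [-0.0101, 0.0179, 0, 0],
  [-0.0101, 0.0179, 0, 0],
  [-0.0101, 0.0179, 0, 0],
  [-0.0101, 0.0179, 0, 0],
  [-0.0101, 0.0179, 0, 0],
  [-0.0101, 0.0179, 0, 0],
  [0, 0, 0, 0],
  [0, 0, 0, 0],
])

```text
time: 7.6
position: [581.5, 41.6, 107.4]
ee_rot: [-3.14, -0.005, 2.763]
contact_force: [0.2, -0.8, -0.4]
grip_width: -0.0
grip_force: 0.0
```

```bash
python3 - <<'E'
from h import *
rock(); tip()
E
```

```text
slope along paddle [-0.209 83.695] 250 r range -33.0 32.0 F [-1.3 -0.2  0. ]
t 7.7 TCP [581.8  41.  108.5] F [-0.5  0.   0.5] q [-0.044  0.2    0.101  1.474 -0.     0.335] lowest finger z 155.1 x [566.3 587.9] y [37.9 57.2] row 183
```

Request:
move_arm([
  [0, 0, 0.01, 0],
  [0, 0, 0.01, 0],
  [0, 0, 0.01, 0],
  [0, 0, 0.01, 0],
  [0, 0, 0.01, 0],
  [0, 0, 0.007, 0],
  [0, 0, 0, 0],
  [0, 0, 0, 0],
])

```text
time: 8.5
position: [583.4, 41.5, 52.6]
ee_rot: [-3.142, -0.0, 2.763]
contact_force: [-0.0, -0.4, -0.3]
grip_width: 0.2
grip_force: 0.0
```

```bash
python3 - <<'E'
from h import *
tip()
p,d=bot.snapshot("side"); cv2.imwrite("pics/s6.png",cv2.resize(p[130:250,200:360,::-1],(800,600),interpolation=cv2.INTER_CUBIC))
E
```

```text
t 8.55 TCP [583.8  41.5  53.1] F [ 0.3 -0.2  0.7] q [-0.044  0.216  0.009  1.363 -0.     0.335] lowest finger z 101.6 x [569.1 589.5] y [34.4 57.3] row 198
```

View pics/s6.png

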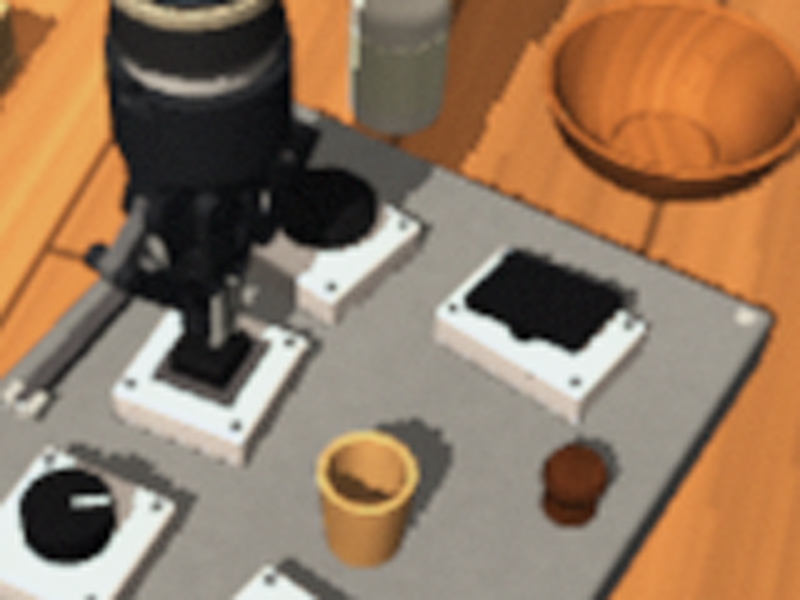

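The rocker is still over, and the finger bottom at about (210,345) is right above the square key (centre about (212,358)). I'll press down in small steps.

Request:
move_arm([
  [0, 0, 0.004, 0],
  [0, 0, 0.003, 0],
  [0, 0, 0.002, 0],
  [0, 0, 0.002, 0],
  [0, 0, 0.002, 0],
  [0, 0, 0, 0],
])

```text
time: 9.2
position: [583.3, 41.5, 39.8]
ee_rot: [-3.142, -0.0, 2.763]
contact_force: [-0.8, 0.7, 2.9]
grip_width: 0.3
grip_force: 1.1
```

Request:
move_arm([
  [0, 0, 0.0015, 0],
  [0, 0, 0.0015, 0],
  [0, 0, 0.0015, 0],
  [0, 0, 0, 0],
])

```text
time: 9.6
position: [583.4, 41.5, 36.4]
ee_rot: [3.142, 0.0, 2.763]
contact_force: [-3.8, -0.2, 6.9]
grip_width: -0.3
grip_force: 3.7
```

Request:
move_arm([
  [0, 0, 0.0015, 0],
  [0, 0, 0.0015, 0],
  [0, 0, 0, 0],
])

```text
time: 9.9
position: [583.5, 41.5, 36.1]
ee_rot: [3.141, 0.002, 2.763]
contact_force: [-7.6, 0.7, 18.1]
grip_width: 0.2
grip_force: 8.6
```

The key stopped at 36.1 with 18 N, so it is home. I'll lift, check its height, and go to the round button at (500,181.5).

Request:
move_arm([
  [0, 0, -0.004, 0],
  [0, 0, -0.01, 0],
  [0, 0, -0.02, 0],
  [0, 0, -0.02, 0],
  [0, 0, -0.02, 0],
  [0, 0, 0, 0],
])

```text
time: 10.5
position: [586.1, 41.4, 109.4]
ee_rot: [3.139, 0.006, 2.763]
contact_force: [0.5, 0.4, 0.2]
grip_width: 0.0
grip_force: 0.0
```

Request:
move_arm([
  [0.0162, 0.0124, 0, 0],
  [0.0162, 0.0124, 0, 0],
  [0.0162, 0.0124, 0, 0],
  [0.0162, 0.0124, 0, 0],
  [0.0162, 0.0124, 0, 0],
  [0.0162, 0.0124, 0, 0],
  [0.0162, 0.0124, 0, 0],
  [0.0162, 0.0124, 0, 0],
  [0, 0, 0, 0],
  [0, 0, 0, 0],
])

```text
time: 11.5
position: [498.3, 182.0, 104.7]
ee_rot: [-3.14, -0.002, 2.764]
contact_force: [0.6, -0.2, -0.3]
grip_width: 0.1
grip_force: 0.0
```

```bash
python3 - <<'E'
from h import *
tip(); rock()
for n,sd in (("top",(388,298)),("side",(379,314))):
    p,d=bot.snapshot(n); b=blob(p,d,Cam(n),np.array(sd)/S,69,R=20)
    if b: P=b[2]; print(n,len(P),np.percentile(P[:,2],[5,50,90]).round(1),P.mean(0).round(0))
E
```

```text
t 11.55 TCP [498.9 181.5 105. ] F [-0.5 -0.6 -0.9] q [ 0.223  0.063 -0.057  1.452 -0.     0.601] lowest finger z 153.5 x [483.5 501.8] y [173.3 197.2] row 246
slope along paddle [-0.233 83.414] 251 r range -33.0 32.0 F [-0.3 -1.   0.4]
top 107 [71.2 74.7 78. ] [585.  39.  75.]
side 3 [69.8 72.9 73. ] [599.  53.  72.]
```

The square key top now measures about 75 mm, so it is home, and the rocker is still over. I'll go down to the round button.

Request:
move_arm([
  [0, 0, 0.01, 0],
  [0, 0, 0.01, 0],
  [0, 0, 0.01, 0],
  [0, 0, 0.01, 0],
  [0, 0, 0.01, 0],
  [0, 0, 0.004, 0],
  [0, 0, 0, 0],
  [0, 0, 0, 0],
])

```text
time: 12.5
position: [499.8, 181.6, 52.4]
ee_rot: [3.141, 0.0, 2.763]
contact_force: [-0.2, 0.0, -0.2]
grip_width: -0.0
grip_force: 0.0
```

```bash
python3 - <<'E'
from h import *
tip()
p,d=bot.snapshot("side"); cv2.imwrite("pics/s7.png",cv2.resize(p[180:300,190:350,::-1],(800,600),interpolation=cv2.INTER_CUBIC))
E
```

```text
t 12.55 TCP [500.1 181.7  52.8] F [-0.5  0.1  1.2] q [ 0.222  0.08  -0.144  1.346  0.     0.601] lowest finger z 105.7 x [484.8 502.3] y [173.2 197.9] row 260
```

View pics/s7.png

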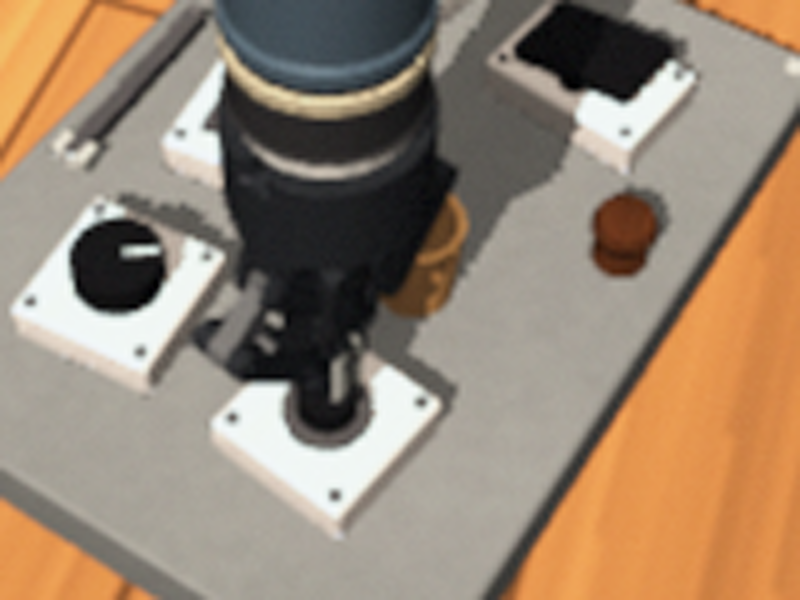

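The finger at about (330,390) is centred over the round button (about (327,405)), and the cup and knob are clear. I'll press it.

Request:
move_arm([
  [0, 0, 0.004, 0],
  [0, 0, 0.003, 0],
  [0, 0, 0.002, 0],
  [0, 0, 0.002, 0],
  [0, 0, 0.002, 0],
  [0, 0, 0, 0],
])

```text
time: 13.2
position: [499.6, 181.6, 39.3]
ee_rot: [-3.142, -0.0, 2.763]
contact_force: [-1.8, -0.3, 3.7]
grip_width: 0.1
grip_force: 1.7
```

Request:
move_arm([
  [0, 0, 0.0015, 0],
  [0, 0, 0.0015, 0],
  [0, 0, 0.0015, 0],
  [0, 0, 0, 0],
])

```text
time: 13.6
position: [499.7, 181.6, 36.4]
ee_rot: [3.141, 0.001, 2.763]
contact_force: [-3.8, -0.9, 10.1]
grip_width: -0.2
grip_force: 5.1
```

Request:
move_arm([
  [0, 0, 0.0015, 0],
  [0, 0, 0.0015, 0],
  [0, 0, 0, 0],
])

```text
time: 13.9
position: [499.9, 181.6, 36.2]
ee_rot: [3.141, 0.002, 2.763]
contact_force: [-9.3, -2.3, 21.8]
grip_width: -0.0
grip_force: 10.5
```

Bottomed at 36.2 with 22 N, the same level as the square key at home. I'll lift clear and verify.

Request:
move_arm([
  [0, 0, -0.004, 0],
  [0, 0, -0.01, 0],
  [0, 0, -0.02, 0],
  [0, 0, -0.03, 0],
  [0, 0, -0.03, 0],
  [0, 0, -0.03, 0],
  [0, 0, 0, 0],
])

```text
time: 14.6
position: [503.0, 182.3, 160.7]
ee_rot: [3.136, 0.008, 2.763]
contact_force: [0.1, 0.1, 0.9]
grip_width: -0.2
grip_force: 0.0
```

Request:
move_arm([
  [0.03, 0.02, 0, 0],
  [0.03, 0.02, 0, 0],
  [0.03, 0.02, 0, 0],
  [0.03, 0.02, 0, 0],
  [0.03, 0.02, 0, 0],
  [0, 0, 0, 0],
  [0, 0, 0, 0],
  [0, 0, 0, 0],
])

```text
time: 15.4
position: [397.6, 329.2, 154.9]
ee_rot: [-3.14, -0.0, 2.762]
contact_force: [-0.2, -0.1, 0.1]
grip_width: 0.0
grip_force: 0.0
```

```bash
python3 - <<'E'
from h import *
rock(); s=bot.sense(); print(s["position"],s["contact_force"])
for n,sds in (("top",((388,298),(311,344))),("side",((379,314),(399,407)))):
    p,d=bot.snapshot(n)
    for sd in sds:
        b=blob(p,d,Cam(n),np.array(sd)/S,69,R=20)
        if b: P=b[2]; print(n,sd,len(P),np.percentile(P[:,2],[5,50,90]).round(1),P.mean(0).round(0))
    if n=="side": cv2.imwrite("pics/s8.png",cv2.resize(p[:,:,::-1],(800,600),interpolation=cv2.INTER_CUBIC))
E
```

```text
Traceback (most recent call last):
  File "h.py", line 36, in rock
    m,ce,P=b; r=(P[:,:2]-[443.2,-38])@[.934,-.358]; k=r<10
    ^^^^^^
TypeError: cannot unpack non-iterable NoneType object
```

The arm hides the rocker from the side camera here, so I'll check from the top.

```bash
python3 - <<'E'
from h import *
n="top"; p,d=bot.snapshot(n); c=Cam(n); o=np.load("top.npz")
for k,sd in dict(rocker=(431,374),square=(388,298),round=(311,344),knob=(329,285),stop=(443,309)).items():
    b=blob(p,d,c,np.array(sd)/S,69,R=22); a=blob(o["p"],o["d"],c,np.array(sd)/S,69,R=22)
    for x in (a,b):
        if x is None: print(k,None); continue
        P=x[2]; r=(P[:,:2]-[444,-40])@[.934,-.358]
        print(k,len(P),np.percentile(P[:,2],[5,50,90]).round(1),P.mean(0).round(1),np.polyfit(r,P[:,2],1)[0].round(3) if k=="rocker" else "")
v,u=np.mgrid[:384,:512]
for k,(x,y) in dict(cup=(356,347),dknob=(383,396),key=(395,263),glue=(535,303),bowl=(540,391),block=(245,230),hammer=(222,320)).items():
    m=np.hypot(u-x/S,v-y/S)<16; print(k,"mean abs diff",np.abs(p[m].astype(int)-o["p"][m]).mean().round(1),"depth diff>15:",(np.abs(d[m]-o["d"][m])>15).mean().round(3))
cv2.imwrite("pics/t8.png",cv2.resize(p[110:290,120:360,::-1],(800,600),interpolation=cv2.INTER_CUBIC))
E
```

```text
rocker 322 [76.7 83.7 88.9] [444.1 -39.9  83.7] 0.191
rocker 310 [77.3 84.3 89.7] [443.8 -39.7  84.2] -0.182
square 127 [69.8 81.7 84.9] [583.9  38.6  80.4] 
square 109 [69.8 74.9 78.2] [584.4  39.2  74.7] 
round 78 [70.7 81.3 84.5] [500.5 178.3  79.9] 
round 75 [70.2 82.1 85.1] [500.3 178.3  80.7] 
knob 138 [80.2 85.2 88.2] [608.2 148.3  84.9] 
knob 135 [80.6 85.  88.1] [608.  148.3  84.8] 
stop 249 [83.5 89.1 93.6] [561.  -60.9  89.1] 
stop 243 [83.5 89.7 93.6] [560.6 -61.1  89.4] 
cup mean abs diff 8.0 depth diff>15: 0.004
dknob mean abs diff 16.8 depth diff>15: 0.012
key mean abs diff 9.0 depth diff>15: 0.009
glue mean abs diff 9.1 depth diff>15: 0.009
bowl mean abs diff 10.3 depth diff>15: 0.007
block mean abs diff 9.3 depth diff>15: 0.004
hammer mean abs diff 8.9 depth diff>15: 0.007
```

View pics/t8.png

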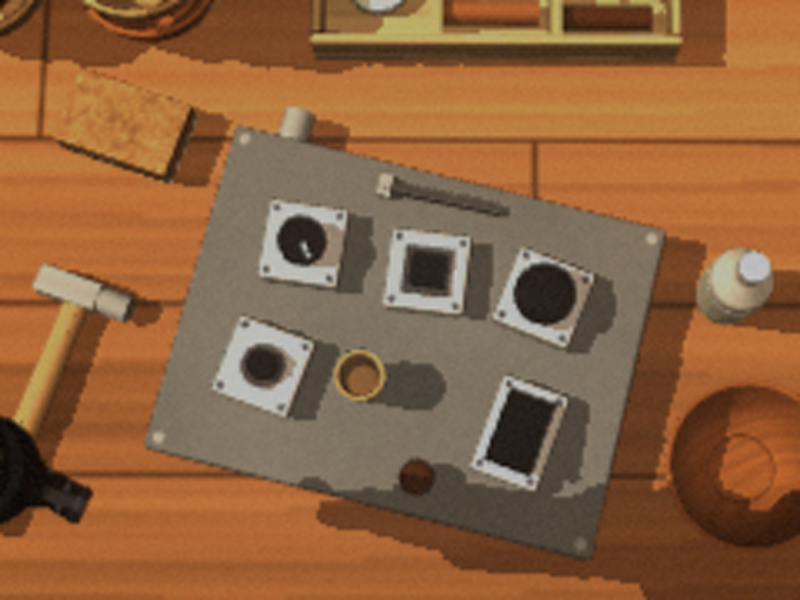

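The top picture shows the rocker over at (520,432), the square key in at (428,270), the round button out again at (264,364), and nothing else moved. The arm is clear, so I'm handing in.

```bash
python3 -c "
from h import *
print(bot.close_job())"
```

```text
the job is handed in; nothing more can be done
None
```

The job is handed in (no verdict was returned): the rocker is tipped over, the square key is home, and the round button was pressed and has sprung back; the last top view shows the stop button, speed knob and loose things unmoved.

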